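# Line up the tumblers on the carrying tray and lock them in

## Task

Get the tray of three tumblers ready to carry: take the amber bitters bottle off the tray and stand it on the slate coaster, then pick up the squeegee and with its straight rubber edge push the glasses back until all three stand in one straight row against the back rail of the tray. Lay the squeegee flat on the worktop again, and swing the brass retaining bar over the row and fully down in front of it. Do not touch the glasses with the gripper or tip them, do not tip the bitters bottle, and leave everything else standing where it is.

Things in the scene. Friction and masses are not known exactly. Their poses are not given: they have to be found in the camera images.
- tray: Fixed carrying tray: walnut board 240 (x) by 332 mm (y), top 16 mm above the worktop. Origin under its middle at worktop level; x to its back = direction to push the glasses, y along the row. Front of x = +20 mm the board is open and rimless. Brass side rails at y = +-150 mm, 53 mm high, run from the back rail to x = +28 mm (end posts 9 mm thick, knobs 64 mm above the board).
- back_rail (a point): Middle of the front face of the tray's upper back rail, 56 mm above the board, at tray x = +95 mm; the rail runs along the tray's y. A glass home against it has its centre at tray x = +53 mm and its front at x = +11 mm. Site axes as the tray's.
- bar (a joint): Hinge of the retaining bar: U of 7 mm brass rod, two arms 108 mm long at tray y = +-158 mm, turning about the tray's y. 0 = fully down, arms level, cross-bar in front of the row; pi/2 = arms up; starts at 1.55 to 1.9, leaning back behind the rail (stop at 2.1). Friction hinge: stays where left, takes 1 to 3 N at the cross-bar. Clears a straight row by about 12 mm.
- bar_pivot (a point): Mid-point of the bar's hinge axis: tray x = +99 mm, 91 mm above the worktop. At joint value q the cross-bar lies 108 cos q mm in front of it (towards tray -x) and 108 sin q mm above it.
- bar_grip (a point): Middle of the retaining bar's cross-bar, on its axis, inside a dark wooden sleeve 90 mm long, 12 to 16 mm thick. The cross-bar is 300 mm long, parallel to the tray's y, and may be pushed or pressed anywhere along it.
- squeegee: Loose T-shaped worktop squeegee, 0.26 kg, lying flat. Origin on its underside below the middle of the wooden grip; x to the rubber edge, y along it, z up. Grip flat-sided, 26 mm wide (y), 8 to 34 mm above the underside, free from x = -60 to +10 mm; round pommel to x = -112. Aluminium head 264 mm long (y), 32 high, x = +25 to +47. Balances near x = +10 mm.
- rubber_edge (a point): Middle of the squeegee's straight black rubber edge: squeegee x = +63 mm, 20 mm above its underside. The edge is 258 mm long (squeegee y) and 6 mm thick.
- tumbler_0: Stemless greenish clear tumbler, 106 mm tall, widest (84 mm) 40 to 60 mm above its foot, 77 mm across at 25 mm, 72 mm at the rim, 58 at the foot, 0.15 to 0.3 kg; three alike. Push it lower than about 35 mm above its foot or it may tip. Origin at the centre of its foot, z up. Stands on the tray's board, at the right end (tray y about -94 mm) of the row, 5 to 55 mm short of the back rail.
- tumbler_1: Stemless greenish clear tumbler, 106 mm tall, widest (84 mm) 40 to 60 mm above its foot, 77 mm across at 25 mm, 72 mm at the rim, 58 at the foot, 0.15 to 0.3 kg; three alike. Push it lower than about 35 mm above its foot or it may tip. Origin at the centre of its foot, z up. Stands on the tray's board, in the middle (tray y about 0) of the row, 5 to 55 mm short of the back rail.
- tumbler_2: Stemless greenish clear tumbler, 106 mm tall, widest (84 mm) 40 to 60 mm above its foot, 77 mm across at 25 mm, 72 mm at the rim, 58 at the foot, 0.15 to 0.3 kg; three alike. Push it lower than about 35 mm above its foot or it may tip. Origin at the centre of its foot, z up. Stands on the tray's board, at the left end (tray y about +94 mm) of the row, 5 to 55 mm short of the back rail.
- bitters: Loose amber bitters bottle with a black dropper cap, 142 mm tall, 0.13 to 0.25 kg: round body 48 mm across up to 76 mm, neck and cap about 25 mm across from 78 to 120 mm above its foot (can be gripped there from above), slim bulb on top. Origin at the centre of its foot, z up. Stands on the open front of the tray's board, in the squeegee's way.
- coaster: Fixed square slate coaster, 92 x 92 mm, 8 mm thick. Origin at the centre of its underside.
- corkscrew: Bystander: steel wing corkscrew standing upright, 166 mm tall, 64 mm across the wings. Origin at the centre of its foot.
- jigger: Bystander: steel double jigger, 44 mm across, 88 mm tall. Origin at the centre of its foot.
- pick_box: Bystander: small walnut box, 58 x 96 x 39 mm. Origin at the centre of its underside.
- bitters_herb: Bystander: second, smaller dropper bottle with greenish contents, 43 mm across, 132 mm tall, standing at the back. Origin at the centre of its foot.
- bottle_opener: Bystander: flat bottle opener with a blue grip, 154 mm long, 45 mm wide, lying at the left of the worktop. Origin at its middle.
- wine_stopper: Bystander: steel wine stopper, 37 mm across, 73 mm tall, standing at the left of the worktop. Origin at the centre of its foot.
- shell_tray: Bystander: low oval shell dish, 245 x 96 mm, 43 mm high, near the front edge of the worktop. Origin at the centre of its underside.
- bar_spoon: Bystander: twisted bar spoon, 256 mm long, lying at the right near the front edge. Origin at its middle.
- shelf_edge (a point): Middle of the lower front edge of the fixed white glass shelf that overhangs the back of the worktop: nothing of the arm may hit it. The edge runs left to right (along y) over the whole worktop, 442 mm above it; a flat pantry wall closes the left side at y = 0.51 m.

How it is judged:
By the outcome, as a careful person would: the job done as asked, in the order asked, and still so for the second after the job is handed in, with the robot touching nothing.
It also fails if it takes over 70 s, if anything falls off the work surface, if the arm or the gripper's body presses on something with over 40 N, if the wrist force passes 120 N, or if a joint passes its speed limit or range.

## Robot

A 6-joint arm with a two-finger parallel gripper is mounted at the origin on a cart in front of the work surface, level with it; the furniture and walls round the work are solid. World frame = base frame: x ahead of the robot, y to its left, z up, the work surface at z = 0. Lengths are in mm, angles in rad, forces in N, time in s.
With the tool pointing down it reaches from about 350 to 975 mm from the base axis. Payload 7.1 kg.
Tool frame: the origin (TCP) lies between the finger pads; the fingertips stand 17 mm ahead of it and the grasp point (between the pads) lies 2 mm behind it (tip_reach is the y of the fingertips in the tool frame, in mm); y points along the fingers, x is the direction in which the jaws open and shut, and the axes are right-handed (so a half turn about y gives the same grasp; the last joint's range is limited). The gripper opens to 88 mm and grips with 3 to 60 N. Pads are 20 mm wide; open, the fingers measure 115 mm over their backs; the gripper's body (75 mm by 178 mm) begins 61 mm behind the grasp point.
Start: joints at [-1.278, 0.423, 1.63, -0, 1.089, -0.019], TCP at [191.75, -594.842, 239.675] pointing down, gripper open.
Joint ranges: [-3, 3], [-0.9, 2.11], [0.09, 2.58], [-1.31, 4.45], [0.11, 2.69], [-2.54, 2.54]. Speed limits (rad/s): [2.39, 2.39, 3.01, 3.14, 3.14, 3.14].

## Interface

Orientations are given as a rotation vector (axis times angle).
In Python, from workcell import get_obs, get_image, camera_model, close_job, silhouettes, tip_of, tip_reach gives the robot as it stands. The module is installed in compiled form; this text tells all that it offers.
- The arm moves only by the tool arm_command, never from a script. Its argument "targets" is a list of rows, each a list of 4 numbers: the shift along the tool's x, y, z in mm, then the turn about the tool's y in rad. A call has 1 to 20 rows; each row shifts and turns the commanded pose from where the row before left it, along the tool's axes as they then stand; what a row does not reach is not made up. A row lasts 1/12 s, in which the tool goes at most 41.7 mm and 7.16 degrees, less where a joint would pass 70% of its speed; a pose out of reach is approached as far as the arm can. A call is refused whole if a number of a shift passes 41.7 or a number of a turn 0.125, either way. A call with a gripper value outside its range is refused whole. "gripper" is the opening in per cent of the stroke, from 0 (shut) to 100 (fully open), set as the call begins (left out, the last holds). The fingers move at their own pace and stop on an object; the grip force is fixed at half the most. Time passes only in rows, so rows that do not move let the fingers close. It gives the time, the measured TCP pose, the force and the opening at its end, in the units of the state.
- get_obs(): the state, without advancing time (a new reading comes with each control period).
- get_image(name): name is "scene" or "top"; returns the picture (480x640x3 uint8, blue, green, red); there is no depth.
- camera_model(name): a dict with "mtx" (3x3 intrinsics, pixels), "position" and "orientation" of the camera in the world. Camera axes: x right, y up, looking along -z (the intrinsics and any distortion apply to the point x, -y, -z); pixel columns grow to the right and rows downward; lengths in mm; the calibration is good to about 2 mm. A picture is of the moment at which its call begins. camera_model takes no time and is no camera call.
- close_job(): hands the job in, once; it reports no verdict.
Trained networks look in the newest picture that a camera, given by its name, has taken for a name from the list of things; names that differ only in an ending like _2 or _b are one class to them, and where a whole thing is asked for, a point or a joint stands for the part that bears it (a point fixed in the world has none). Each returns a list of dicts, best first, with "conf" (0 to 1); they miss things now and then, are a little off and sometimes report something else, mostly with a low value. They report only what shows in the picture. A call takes as long as a camera call.
- silhouettes(camera, thing): "pixels" (480x640 bool, what is visible of it) and "at" ([column, row] in pixels, amid what is visible of it).
- tip_of(camera, thing): "at" ([column, row] in pixels: a listed point, or the origin of a listed thing).
The state is a dict: "t": time; "qpos": joint angles; "qvel": joint speeds; "joint_torque": joint torques, N m; "ee_pos": TCP position; "orientation": TCP orientation; "ft_force": force on the tool from outside, world axes, zero at the start; "moment": the same for the moment, N m; "width": finger opening in mm.
Only numpy, scipy, OpenCV 4.12 (cv2) and the standard library are available. Lean on these libraries where they do the work, as an engineer would, in place of code of your own. Each camera call takes 0.05 s, during which the arm holds its last target. There are 200 camera calls.

## Working session

There is one attempt and no reset: what is moved stays moved. The work goes in short steps, Python scripts to look and compute and a tool call to move; the robot and the scene stay as the last step left them, time stands still between calls to the robot, and variables do not carry over. Pictures are saved under pics/ and viewed, about 8 in all and at most 12, crops included, and the job is handed in when it is done.

Besides the shell and the picture viewer there is one more tool, called after "Emit:" as name(argument=value, ...) on one line, values as JSON. arm_command: Moves the arm, as the interface text tells. Its arguments: {"type":"object","properties":{"targets":{"type":"array","items":{"type":"array","items":{"type":"number"}}},"gripper":{"type":"number"}},"required":["targets"]}

```bash
mkdir -p pics; cat > h.py <<'E'
import numpy as np, cv2
from scipy.spatial.transform import Rotation as R
from workcell import *
def rot(o):
    o=np.array(o,float)
    return R.from_rotvec(o).as_matrix() if o.shape==(3,) else (o if o.shape==(3,3) else R.from_quat(o).as_matrix())
def ray(cam,px):
    c=camera_model(cam);K=np.array(c["mtx"]);
    d=np.linalg.solve(K,np.array([px[0],px[1],1.]));d=np.array([d[0],-d[1],-d[2]])
    return np.array(c["position"]),rot(c["orientation"])@d
def at_z(cam,px,z):
    p,d=ray(cam,px);return p+d*(z-p[2])/d[2]
def tri(pa,pb):
    (p,d),(q,e)=ray("scene",pa),ray("top",pb)
    s=np.linalg.lstsq(np.c_[d,-e],q-p,rcond=None)[0]
    a,b=p+d*s[0],q+e*s[1];return (a+b)/2,np.linalg.norm(a-b)
def proj(cam,X):
    c=camera_model(cam);v=rot(c["orientation"]).T@(np.array(X,float)-c["position"]);v=np.array([v[0],-v[1],-v[2]])
    u=np.array(c["mtx"])@v;return u[:2]/u[2]
E
python3 - <<'E'
from h import *
for c in("scene","top"):
    cv2.imwrite(f"pics/{c}0.png",get_image(c)); print(c,camera_model(c))
print(get_obs(), tip_reach)
np.set_printoptions(precision=1,suppress=True)
for n,z in [("tray",0),("back_rail",72),("bar_pivot",91),("bar_grip",None),("squeegee",0),("rubber_edge",20),("tumbler_0",16),("bitters",16),("coaster",0),("shelf_edge",442)]:
    r={}
    for c in("scene","top"):
        r[c]=tip_of(c,n)[:3]
        print(n,c,[(np.round(x["at"]),round(x["conf"],2), at_z(c,x["at"],z) if z is not None else '') for x in r[c]])
    if r["scene"] and r["top"]: print("   tri",tri(r["scene"][0]["at"],r["top"][0]["at"]))
E
```

```text
scene {'mtx': array([[571.37569643,   0.        , 321.83007421],
       [  0.        , 571.37569643, 251.38156653],
       [  0.        ,   0.        ,   1.        ]]), 'position': array([-382.77176078,  868.66030741, 1322.43984475]), 'orientation': array([ 0.42893448, -1.00286937, -2.1513055 ])}
top {'mtx': array([[587.20991222,   0.        , 311.6152177 ],
       [  0.        , 587.20991222, 234.61246583],
       [  0.        ,   0.        ,   1.        ]]), 'position': array([-584.96834785, -548.59860716, 1871.96876088]), 'orientation': array([ 0.59697352, -0.36727188, -1.11394036])}
{'t': 0.1, 'qpos': array([-1.27801784e+00,  4.23756083e-01,  1.63057093e+00, -4.15822877e-05,
        1.08862053e+00, -1.90123901e-02]), 'qvel': array([-0.00029958, -0.00321001, -0.00161245, -0.00086396,  0.00125456,
        0.00110844]), 'joint_torque': array([-5.00944443e-04, -5.45614636e+01, -2.74323803e+01,  6.46035676e-02,
        1.87213422e-02, -9.60528553e-06]), 'ee_pos': array([ 191.60030719, -594.41992046,  239.00138583]), 'orientation': array([-1.3399157 ,  0.97730272, -0.97547499]), 'ft_fo
[... 941 characters left out ...]
95., 345.]), 0.96, array([484.4, 152.4,  16. ])), (array([307., 367.]), 0.89, array([398.8, 179.7,  16. ])), (array([277., 322.]), 0.76, array([590.9, 131.5,  16. ]))]
tumbler_0 top []
bitters scene [(array([338., 340.]), 0.61, array([410.8,  44. ,  16. ])), (array([423., 254.]), 0.2, array([ 483.4, -452.7,   16. ]))]
bitters top []
coaster scene [(array([376., 293.]), 0.79, array([ 476.1, -201.4,    0. ])), (array([298., 343.]), 0.69, array([494.6, 129.4,   0. ]))]
coaster top []
shelf_edge scene [(array([324., 171.]), 0.95, array([ 630.2, -106.7,  442. ])), (array([349., 260.]), 0.65, array([309.5, 120.5, 442. ])), (array([300., 342.]), 0.4, array([201. , 372.7, 442. ]))]
shelf_edge top []
```

View pics/scene0.png

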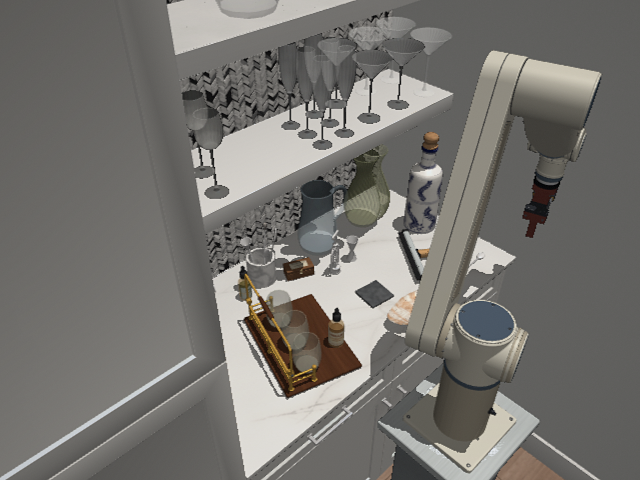

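View pics/top0.png

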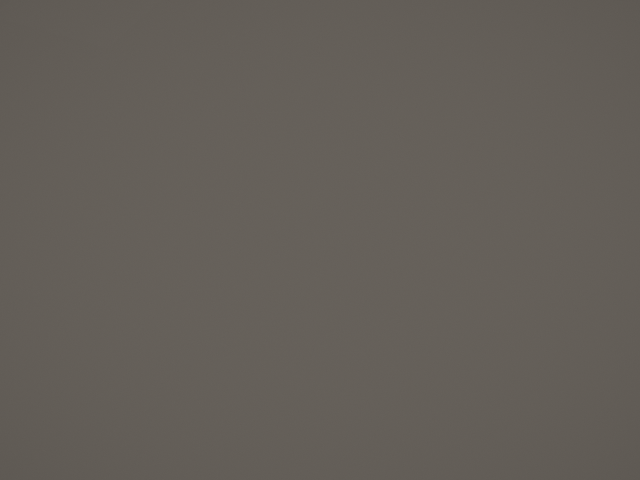

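The scene camera shows the tray at about (300,345), the bitters at (337,328), the coaster at (375,293) and the squeegee at (415,257), partly hidden by the arm. The top camera is a blank grey, so I have only one view. Next I'll crop in closer.

```bash
python3 - <<'E'
from h import *
im=get_image("scene")
c=cv2.resize(im[250:400,232:372],None,fx=4,fy=4,interpolation=cv2.INTER_CUBIC)
d=cv2.resize(im[225:315,350:500],None,fx=4,fy=4,interpolation=cv2.INTER_CUBIC)
cv2.imwrite("pics/tray1.png",c);cv2.imwrite("pics/sq1.png",d)
print("top proj",[proj("top",x) for x in ([500,100,0],[500,-400,0],[0,0,0])], rot(camera_model("top")["orientation"])[:,2])
for n in ["tray","bar","squeegee","bitters","coaster","tumbler_0"]:
    for s in silhouettes("scene",n)[:3]:
        p=s["pixels"].astype(np.uint8); q=cv2.convexHull(np.argwhere(p)[:,::-1].astype(np.int32))
        print(n,round(s["conf"],2),np.round(s["at"],1),p.sum(),cv2.boundingRect(q), cv2.approxPolyDP(q,3,True).reshape(-1,2).tolist())
E
```

```text
top proj [array([280.22194776, 277.76713999]), array([404.92710185, 323.43230816]), array([241.61690719, 403.26900631])] [-0.55724724 -0.26227341  0.78783766]
tray 0.87 [292.6 352. ] 4770 (244, 275, 117, 123) [[360, 366], [287, 397], [245, 323], [245, 275], [311, 294]]
bar 0.92 [268.1 309.8] 522 (243, 274, 51, 103) [[292, 376], [245, 298], [245, 274], [270, 307], [293, 354]]
squeegee 0.77 [413.2 251. ] 678 (397, 229, 32, 51) [[420, 279], [415, 278], [397, 235], [402, 229], [407, 229], [428, 249]]
bitters 0.59 [337.8 331.5] 543 (327, 308, 18, 41) [[337, 348], [327, 341], [328, 322], [336, 308], [344, 331], [344, 342]]
coaster 0.88 [374. 292.] 602 (356, 281, 37, 27) [[392, 297], [371, 307], [356, 291], [376, 281]]
tumbler_0 0.97 [275.3 305.7] 573 (266, 290, 25, 37) [[282, 290], [288, 295], [290, 307], [279, 325], [272, 326], [267, 320], [267, 297]]
tumbler_0 0.66 [302.4 350.8] 1003 (291, 332, 31, 41) [[309, 372], [298, 370], [291, 359], [293, 338], [301, 332], [315, 334], [320, 342], [319, 364]]
```

View pics/tray1.png

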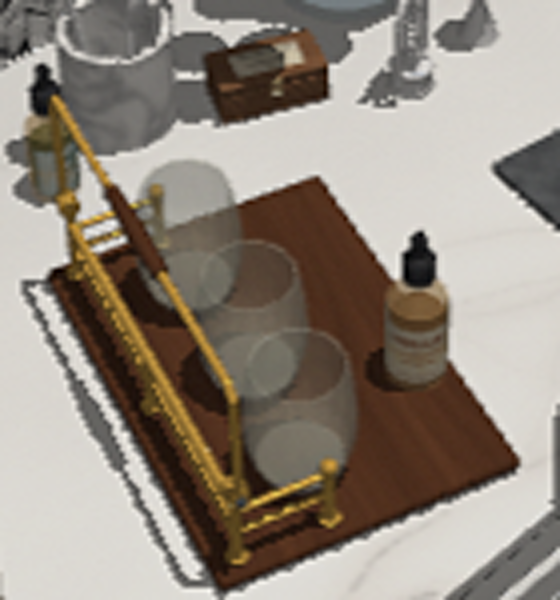

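View pics/sq1.png

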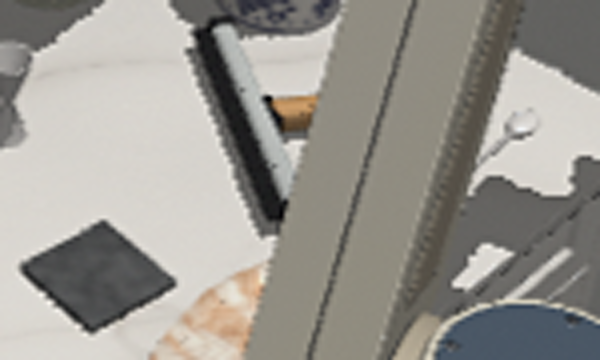

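```bash
cat >> h.py <<'E'
np.set_printoptions(precision=2,suppress=True)
from scipy.optimize import least_squares
def fit(P,px):
    P=np.array(P,float);px=np.array(px,float)
    def W(t):
        c,s=np.cos(t[2]),np.sin(t[2]);return np.c_[t[0]+c*P[:,0]-s*P[:,1],t[1]+s*P[:,0]+c*P[:,1],P[:,2]]
    f=lambda t:np.ravel([proj("scene",w) for w in W(t)]-px)
    best=min((least_squares(f,[500,0,a],loss="soft_l1",x_scale=[100,100,1]) for a in np.arange(-3,3.1,.75)),key=lambda r:r.cost)
    return best.x,best.fun.reshape(-1,2)
E
python3 - <<'E'
from h import *
def c(u,v): return [(u+.5)/4-.5+232,(v+.5)/4-.5+250]
P=[[-120,-166,16],[-120,166,16],[120,166,16],[120,-166,16],[23.5,150,80],[23.5,-150,80]]
px=[c(318,178),c(518,462),c(216,582),c(50,273),c(328,467),c(156,190)]
t,r=fit(P,px);print("tray",t,"\n",r)
C,S=np.cos(t[2]),np.sin(t[2]);Rt=np.array([[C,-S],[S,C]])
w=lambda x,y,z:np.r_[t[:2]+Rt@[x,y],z]
print("pivot",w(99,0,91),"px ends",proj("scene",w(99,158,91)),proj("scene",w(99,-158,91)))
# bar q from cross-bar end corners
for y,p in ((158,c(236,392)),(-158,c(55,97)),):
    for q in np.arange(1.5,2.0,.05): print(y,round(q,2),proj("scene",w(99-108*np.cos(q),y,91+108*np.sin(q)))-p)
print("bitters bulb",at_z("scene",c(419,236),158),"capmid",at_z("scene",c(418,268),16+100),"foot",at_z("scene",c(416,376),20))
for n,z in (("bitters",16),("tumbler_0",16)):
    for s in tip_of("scene",n)[:3]: 
        X=at_z("scene",s["at"],z);print(n,round(s["conf"],2),X,"tray xy",Rt.T@(X[:2]-t[:2]))
k=[[356,291],[371,307],[392,297],[376,281]]
print("coaster",[at_z("scene",p,8) for p in k],np.mean([at_z("scene",p,8) for p in k],0))
print("edge of worktop near tray; tool axes\n",rot(get_obs()["orientation"]))
E
```

```text
tray [488.11 130.91   1.28] 
 [[-0.12 -0.61]
 [ 0.48  0.61]
 [-0.49  2.19]
 [-2.22 -0.15]
 [ 0.49 -0.89]
 [ 0.65 -0.62]]
pivot [516.84 225.65  91.  ] px ends [289.97 375.15] [247.13 300.13]
158 1.5 [ 0.58 -0.06]
158 1.55 [-1.36  0.61]
158 1.6 [-3.29  1.36]
158 1.65 [-5.23  2.17]
158 1.7 [-7.16  3.06]
158 1.75 [-9.07  4.01]
158 1.8 [-10.97   5.02]
158 1.85 [-12.84   6.1 ]
158 1.9 [-14.68   7.23]
158 1.95 [-16.49   8.42]
-158 1.5 [ 1.12 -0.76]
-158 1.55 [-0.62 -0.26]
-158 1.6 [-2.36  0.3 ]
-158 1.65 [-4.09  0.94]
-158 1.7 [-5.81  1.64]
-158 1.75 [-7.51  2.41]
-158 1.8 [-9.19  3.24]
-158 1.85 [-10.84   4.13]
-158 1.9 [-12.46   5.09]
-158 1.95 [-14.05   6.09]
bitters bulb [409.59  55.38 158.  ] capmid [415.86  49.2  116.  ] foot [402.37  62.44  20.  ]
bitters 0.92 [411.22  41.01  16.  ] tray xy [-108.34   47.49]
bitters 0.57 [497.21 138.62  16.  ] tray xy [10.02 -6.47]
tumbler_0 0.93 [595.84 130.62  16.  ] tray xy [  30.98 -103.18]
tumbler_0 0.92 [406.35 187.15  16.  ] tray xy [30.1  94.56]
tumbler_0 0.77 [495.71 138.75  16.  ] tray xy [ 9.71 -4.99]
coaster [array([ 524.37, -153.32,    8.  ]), array([ 440.2 , -134.83,    8.  ]), array([ 423.73, -218.08,    8.  ]), array([ 511.36, -237.11,    8.  ])] [ 474.91 -185.83    8.  ]
edge of worktop near tray; tool axes
 [[ 0.31 -0.    0.95]
 [-0.95 -0.    0.31]
 [ 0.   -1.   -0.  ]]
```

```bash
cat >> h.py <<'E'
def go(x,y,z,jaw=None,vmax=38.,o=None):
    """print local shift from present pose to world target; jaw = world heading of tool x"""
    o=get_obs();p=np.array(o["ee_pos"]);M=rot(o["orientation"])
    h=np.arctan2(M[1,0],M[0,0])
    d=M.T@(np.array([x,y,z])-p);n=int(np.ceil(np.abs(d).max()/vmax))
    print("pos",p,"jaw",round(h,3),"down",M[:,1],"local",d.round(1),"n",n,"per row",(d/max(n,1)).round(1),"F",np.array(o["ft_force"]),"w",round(o["width"],1),"t",round(o["t"],2))
    if jaw is not None:
        # turn about tool y; tool y is down so positive turn lowers heading
        e=(h-jaw+np.pi/2)%np.pi-np.pi/2; print("turn about y",round(e,3),"(or",round(e-np.sign(e)*np.pi,3),") q6",o["qpos"][5])
E
python3 - <<'E'
from h import *
def c(u,v): return [(u+.5)/4-.5+232,(v+.5)/4-.5+250]
v=np.array([.70,-.72,0])
print(at_z("scene",c(417,389),16)+24*v, at_z("scene",c(419,234),158), at_z("scene",c(418,284),94)+10*v)
go(411,50,239)
E
```

```text
[412.14  50.99  16.  ] [410.99  53.99 158.  ] [426.06  38.32  94.  ]
pos [ 191.74 -594.86  239.69] jaw -1.259 down [-0. -0. -1.] local [-546.5    0.7  406.5] n 15 per row [-36.4   0.   27.1] F [-0.05 -0.86 -0.22] w 87.9 t 1.55
```

Emit:
arm_command(targets=[[-20,0,14,0],[-36,0,27,0],[-36,0,27,0],[-36,0,27,0],[-36,0,27,0],[-36,0,27,0],[-36,0,27,0],[-36,0,27,0],[-36,0,27,0],[-36,0,27,0],[-36,0,27,0],[-36,0,27,0],[-36,0,27,0],[-36,0,27,0],[-36,0,27,0],[-20,0,15,0],[0,0,0,0],[0,0,0,0]], gripper=100)

```text
t: 3.05
ee_pos: [397.3, 4.7, 239.8]
orientation: [-1.342, 0.974, -0.974]
ft_force: [-0.1, -0.4, -0.3]
width: 87.7
```

```bash
python3 - <<'E'
from h import *
im=get_image("scene")
d=cv2.resize(im[215:365,300:500],None,fx=4,fy=4,interpolation=cv2.INTER_CUBIC)
cv2.imwrite("pics/b2.png",d)
go(412,51,114)
for n in ["squeegee","rubber_edge"]:
    print(n,[(x["at"],round(x["conf"],2)) for x in tip_of("scene",n)[:2]])
E
```

```text
pos [396.84   3.8  239.62] jaw -1.257 down [-0. -0. -1.] local [-40.2 125.6  29. ] n 4 per row [-10.1  31.4   7.3] F [-0.26  0.21 -0.15] w 87.9 t 3.1
squeegee [([423.9, 255.4], 0.83), ([268.6, 339.4], 0.63)]
rubber_edge [([403.7, 256.7], 0.77), ([264.5, 336.1], 0.48)]
```

View pics/b2.png

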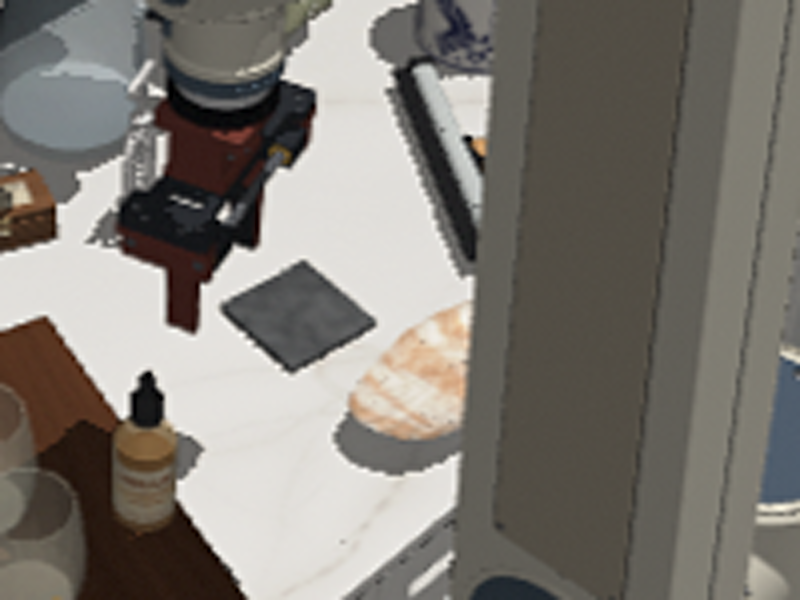

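Emit:
arm_command(targets=[[-20,0,14,0],[-20,0,15,0],[0,0,0,0],[0,20,0,0],[0,30,0,0],[0,30,0,0],[0,20,0,0],[0,0,0,0]])

```text
t: 3.87
ee_pos: [409.5, 49.0, 136.7]
orientation: [-1.345, 0.983, -0.974]
ft_force: [-1.1, -0.6, -0.2]
width: 87.7
```

```bash
python3 - <<'E'
from h import *
def c(u,v): return [(u+.5)/4-.5+300,(v+.5)/4-.5+215]
k=[c(305,261),c(376,322),c(294,371),c(221,310)]
K=[at_z("scene",p,8) for p in k]
print(np.array(K),np.mean(K,0),"sides",[np.linalg.norm(K[i]-K[i-1]) for i in range(4)])
print("tip proj at pic",proj("scene",[396.84,3.8,222.6]), c(183,328))
go(412,51,114)
im=get_image("scene")
d=cv2.resize(im[255:365,280:400],None,fx=5,fy=5,interpolation=cv2.INTER_CUBIC)
cv2.imwrite("pics/b3.png",d)
E
```

```text
[[ 515.4  -240.94    8.  ]
 [ 425.8  -228.55    8.  ]
 [ 434.37 -138.52    8.  ]
 [ 523.24 -146.78    8.  ]] [ 474.7 -188.7    8. ] sides [np.float64(94.48478496046545), np.float64(90.44770399728792), np.float64(90.44340288882745), np.float64(89.25771525517534)]
tip proj at pic [353.08 285.62] [345.375, 296.625]
pos [409.49  48.97 136.69] jaw -1.261 down [-0.01 -0.   -1.  ] local [-1.1 22.7  3.2] n 1 per row [-1.1 22.7  3.2] F [-1.08 -0.6  -0.19] w 87.7 t 3.87
```

View pics/b3.png

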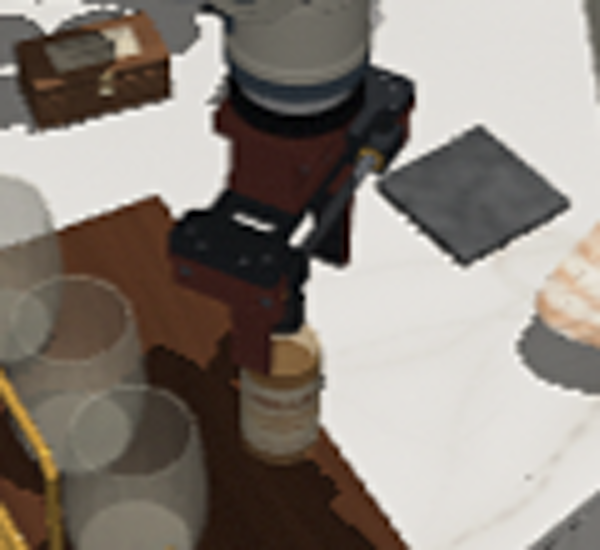

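The fingers now straddle the cap: the near finger is at (333,326) and the bottle at (336,337). I'll lower the arm and close on it.

Emit:
arm_command(targets=[[-1,11,3,0],[0,11,0,0],[0,0,0,0]])

```text
t: 4.17
ee_pos: [415.0, 51.8, 117.9]
orientation: [-1.341, 0.977, -0.977]
ft_force: [-0.4, -0.4, -0.1]
width: 88.2
```

Emit:
arm_command(targets=[[0,0,0,0],[0,0,0,0],[0,0,0,0],[0,0,0,0],[0,0,0,0],[0,0,0,0],[0,0,0,0],[0,0,0,0]], gripper=0)

```text
t: 4.83
ee_pos: [414.9, 52.5, 117.7]
orientation: [-1.341, 0.976, -0.976]
ft_force: [-0.2, 0.3, 0.5]
width: 38.2
```

```bash
python3 - <<'E'
from h import *
go(474.7,-187.5,180)
E
```

```text
pos [414.91  52.54 117.72] jaw -1.259 down [ 0.  0. -1.] local [246.8 -62.3 -16.8] n 7 per row [35.3 -8.9 -2.4] F [-0.15  0.28  0.48] w 38.2 t 4.83
```

Still closing.

Emit:
arm_command(targets=[[0,0,0,0],[0,0,0,0],[0,0,0,0],[0,0,0,0]])

```text
t: 5.17
ee_pos: [414.7, 52.5, 117.5]
orientation: [-1.341, 0.977, -0.976]
ft_force: [-0.0, 0.6, -1.9]
width: 24.3
```

Emit:
arm_command(targets=[[0,-10,0,0],[0,-20,0,0],[0,-20,0,0],[0,-10,0,0],[15,0,-1,0],[30,0,-2,0],[30,0,-2,0],[30,0,-2,0],[30,0,-2,0],[30,0,-2,0],[30,0,-2,0],[27,0,-2,0],[15,0,-2,0],[10,0,0,0],[0,0,0,0],[0,0,0,0]])

```text
t: 6.5
ee_pos: [474.1, -187.5, 177.3]
orientation: [-1.34, 0.978, -0.976]
ft_force: [-0.5, 0.5, -2.3]
width: 24.2
```

```bash
python3 - <<'E'
from h import *
go(475,-187.5,112)
im=get_image("scene")
d=cv2.resize(im[215:325,340:490],None,fx=5,fy=5,interpolation=cv2.INTER_CUBIC)
cv2.imwrite("pics/c4.png",d)
s=silhouettes("scene","squeegee")[0];print(s["conf"],cv2.approxPolyDP(cv2.convexHull(np.argwhere(s["pixels"])[:,::-1].astype(np.int32)),2,True).reshape(-1,2).tolist())
E
```

```text
pos [ 474.12 -187.48  177.33] jaw -1.26 down [-0.  0. -1.] local [ 0.3 65.3  0.9] n 2 per row [ 0.2 32.7  0.4] F [-0.5   0.47 -2.31] w 24.2 t 6.5
0.29 [[360, 366], [287, 397], [244, 321], [244, 275], [312, 295]]
```

View pics/c4.png

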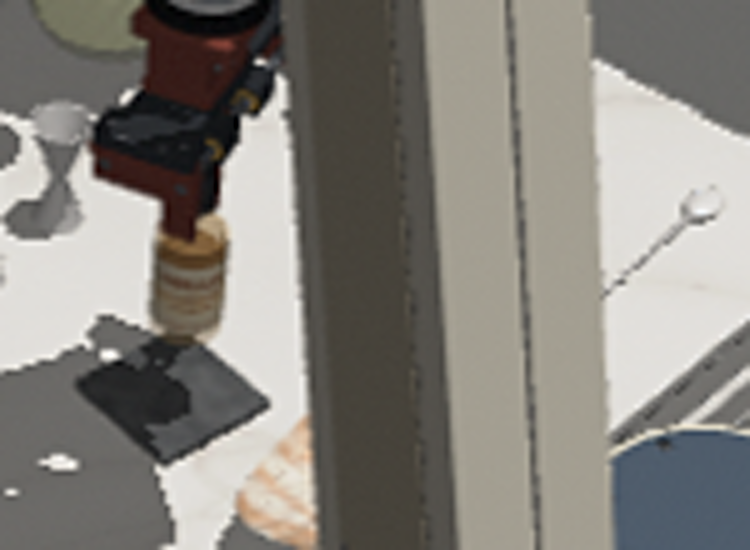

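The bottle is upright above the coaster, at about (378,272). I'll lower it.

Emit:
arm_command(targets=[[0,20,0,0],[0,25,0,0],[0,13,0,0],[0,4,0,0],[0,3,0,0],[0,2,0,0],[0,0,0,0],[0,0,0,0]])

```text
t: 7.27
ee_pos: [475.1, -187.8, 111.4]
orientation: [-1.34, 0.975, -0.977]
ft_force: [0.2, -0.2, -1.1]
width: 24.5
```

Emit:
arm_command(targets=[[0,1,0,0],[0,1,0,0],[0,0,0,0]])

```text
t: 7.52
ee_pos: [475.1, -188.0, 109.6]
orientation: [-1.34, 0.975, -0.978]
ft_force: [-0.4, 0.9, 5.3]
width: 24.7
```

Contact at 5 N. I'll open and go straight up.

Emit:
arm_command(targets=[[0,-0.5,0,0],[0,0,0,0],[0,0,0,0],[0,0,0,0],[0,0,0,0],[0,0,0,0],[0,0,0,0],[0,0,0,0],[0,-15,0,0],[0,-30,0,0],[0,-30,0,0],[0,-30,0,0],[-30,-20,0,0],[-35,0,0,0],[-35,0,0,0],[-35,0,0,0],[-35,0,0,0],[-35,0,0,0],[-20,0,0,0],[0,0,0,0]], gripper=100)

```text
t: 9.18
ee_pos: [403.9, 28.9, 234.1]
orientation: [-1.342, 0.975, -0.973]
ft_force: [0.2, -0.0, 0.6]
width: 87.8
```

```bash
python3 - <<'E'
from h import *
im=get_image("scene")
d=cv2.resize(im[210:335,345:505],None,fx=5,fy=5,interpolation=cv2.INTER_CUBIC)
cv2.imwrite("pics/c5.png",d);go(475,-187,200)
for n in ["squeegee","rubber_edge","bitters"]:
    print(n,[(x["at"],round(x["conf"],2)) for x in tip_of("scene",n)[:2]])
s=silhouettes("scene","squeegee")[0];print(s["conf"],cv2.approxPolyDP(cv2.convexHull(np.argwhere(s["pixels"])[:,::-1].astype(np.int32)),2,True).reshape(-1,2).tolist())
E
```

```text
pos [404.86  27.63 234.27] jaw -1.256 down [ 0.  0. -1.] local [225.8  34.3   0.1] n 6 per row [37.6  5.7  0. ] F [ 0.01 -0.59  0.22] w 87.2 t 9.23
squeegee [([422.3, 254.7], 0.85)]
rubber_edge [([405.5, 255.3], 0.84), ([425.5, 255.9], 0.74)]
bitters [([374.6, 294.8], 0.92)]
0.6 [[418, 279], [413, 274], [398, 236], [402, 229], [407, 229], [419, 250]]
```

View pics/c5.png

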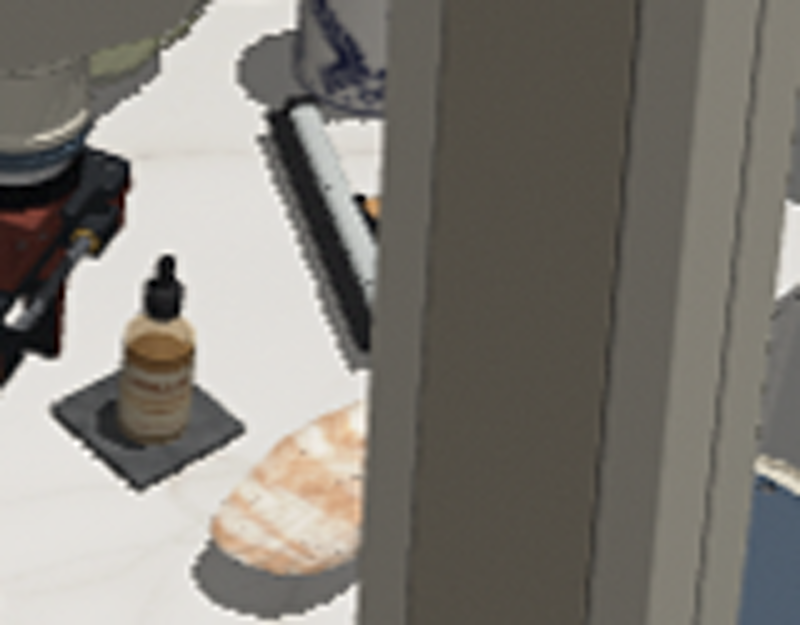

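```bash
python3 - <<'E'
from h import *
s4=lambda u,v:[(u+.5)/4-.5+350,(v+.5)/4-.5+225]
s5=lambda u,v:[(u+.5)/5-.5+345,(v+.5)/5-.5+210]
for a,b in ((s4(196,30),s4(272,222)),(s5(270,117),s5(360,350))):
    A,B=at_z("scene",a,19),at_z("scene",b,19);d=A-B
    print(A,B,np.linalg.norm(d),(A+B)/2,"x-heading",np.arctan2(d[0],-d[1]))
P=[[63,-129,19],[63,129,19],[63,-129,19],[63,129,19],[25,-132,32]]
px=[s4(196,30),s4(272,222),s5(270,117),s5(360,350),s4(236,24)]
t,r=fit(P,px);print(t,"\n",r)
h=t[2];R2=np.array([[np.cos(h),-np.sin(h)],[np.sin(h),np.cos(h)]])
print("grasp pt x=-12",t[:2]+R2@[-12,0])
print("handle front px (27,±13,34):",[proj("scene",np.r_[t[:2]+R2@[x,y],34]) for x,y in((20,13),(20,-13))],"seen ~",s4(275,98),s4(287,130))
go(*(t[:2]+R2@[-12,0]),120,jaw=h+np.pi/2); print(get_obs()["qpos"])
E
```

```text
[ 624.35 -484.92   19.  ] [ 410.62 -331.89   19.  ] 262.86864039497755 [ 517.49 -408.4    19.  ] x-heading 0.949430069830082
[ 621.01 -480.85   19.  ] [ 414.63 -331.43   19.  ] 254.79329826810198 [ 517.82 -406.14   19.  ] x-heading 0.9441125829070972
[ 480.08 -457.29    0.95] 
 [[-0.05  0.74]
 [-0.54 -0.07]
 [-0.03 -0.14]
 [ 0.49  0.46]
 [ 0.12 -1.91]]
grasp pt x=-12 [ 473.08 -467.04]
handle front px (27,±13,34): [array([420.73, 253.33]), array([418.74, 248.62])] seen ~ [418.375, 249.125] [421.375, 257.125]
pos [405.97  25.62 234.24] jaw -1.26 down [ 0. -0. -1.] local [489.5 114.3 -86.8] n 13 per row [37.7  8.8 -6.7] F [-0.66  0.04 -0.52] w 87.9 t 9.43
turn about y -0.637 (or 2.505 ) q6 1.2939245574118907
[ 0.03  0.1   2.09 -0.    0.95  1.29]
```

Emit:
arm_command(targets=[[18,0,-3,0],[35,0,-6,0],[35,0,-6,0],[35,0,-6,0],[35,0,-6,0],[35,0,-6,0],[35,0,-6,0],[35,0,-6,0],[35,0,-6,0],[35,0,-6,0],[35,0,-6,0],[35,0,-6,0],[35,0,-6,0],[35,0,-7,0],[34,0,-7,0],[17,0,-3,0],[0,0,0,-0.12],[0,0,0,-0.12],[0,0,0,-0.12],[0,0,0,-0.12]])

```text
t: 11.1
ee_pos: [477.4, -502.2, 233.4]
orientation: [-1.484, 0.607, -0.606]
ft_force: [-0.1, -0.9, 0.0]
width: 87.8
```

Emit:
arm_command(targets=[[0,0,0,-0.12],[0,0,0,-0.04],[0,0,0,0],[0,0,0,0]])

```text
t: 11.43
ee_pos: [477.8, -501.6, 233.7]
orientation: [-1.515, 0.488, -0.487]
ft_force: [-0.2, 0.4, 0.8]
width: 87.7
```

```bash
python3 - <<'E'
from h import *
go(473,-467,80,jaw=.95+np.pi/2)
E
```

```text
pos [ 477.8  -501.61  233.71] jaw -0.622 down [-0.  0. -1.] local [-24.  153.7  25.3] n 5 per row [-4.8 30.7  5.1] F [-0.15  0.42  0.81] w 87.7 t 11.43
turn about y -0.001 (or 3.14 ) q6 -0.2045883587753229
```

Emit:
arm_command(targets=[[-12,10,12,0],[-12,30,13,0],[0,35,0,0],[0,35,0,0],[0,25,0,0],[0,9,0,0],[0,0,0,0],[0,0,0,0]])

```text
t: 12.1
ee_pos: [473.7, -467.0, 90.6]
orientation: [-1.516, 0.485, -0.486]
ft_force: [-0.5, 0.2, -0.5]
width: 87.6
```

```bash
python3 - <<'E'
from h import *
im=get_image("scene")
d=cv2.resize(im[205:315,365:485],None,fx=5,fy=5,interpolation=cv2.INTER_CUBIC)
cv2.imwrite("pics/s6.png",d);go(473,-467,21,jaw=.95+np.pi/2)
E
```

```text
pos [ 474.33 -467.46   91.69] jaw -0.62 down [ 0. -0. -1.] local [-1.5 70.7 -0.4] n 2 per row [-0.8 35.3 -0.2] F [-0.1   0.11  0.1 ] w 87.7 t 12.15
turn about y 0.001 (or -3.141 ) q6 -0.17607198676669608
```

View pics/s6.png

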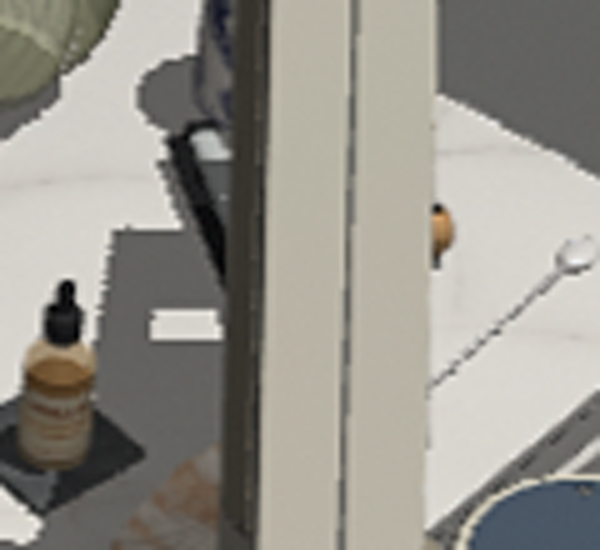

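```bash
python3 - <<'E'
from h import *
h=.95
for x in (-112,-105): print(proj("scene",[480+x*np.cos(h),-457.3+x*np.sin(h),21]))
E
```

```text
[455.48 250.43]
[453.58 250.61]
```

Emit:
arm_command(targets=[[-1,20,0,0],[0,30,0,0],[0,15,0,0],[0,4,0,0],[0,0,0,0],[0,0,0,0]])

```text
t: 12.65
ee_pos: [473.5, -466.4, 22.4]
orientation: [-1.517, 0.484, -0.486]
ft_force: [0.8, -1.1, 0.8]
width: 88.0
```

The pommel end shows at (455.5,251), against a predicted (455.5,250.4), so the squeegee pose is right. I'll close the gripper.

Emit:
arm_command(targets=[[0,0,0,0],[0,0,0,0],[0,0,0,0],[0,0,0,0],[0,0,0,0],[0,0,0,0],[0,0,0,0],[0,0,0,0],[0,0,0,0],[0,0,0,0],[0,0,0,0],[0,0,0,0]], gripper=0)

```text
t: 13.65
ee_pos: [472.9, -465.9, 21.2]
orientation: [-1.516, 0.485, -0.485]
ft_force: [1.2, -1.9, -0.9]
width: 26.1
```

```bash
python3 - <<'E'
from h import *
o=get_obs();p=np.array(o["ee_pos"]);h=.95
print("TCP in squeegee frame",np.array([[np.cos(h),np.sin(h)],[-np.sin(h),np.cos(h)]])@(p[:2]-[480,-457.3]),p,o["width"],o["ft_force"],o["moment"])
# tray: edge target start at tray x=-75 (edge), y=0 ; final edge +14
t=np.array([488.1,130.9]);a=1.28;u=np.array([np.cos(a),np.sin(a)])
for xe in(-160,-75,14): print(xe,t+u*(xe-75))
E
```

```text
TCP in squeegee frame [-11.09   0.79] [ 472.91 -465.86   21.18] 26.060741328871323 [ 1.16 -1.94 -0.89] [-0.15 -0.12  0.01]
-160 [420.72 -94.23]
-75 [445.09 -12.8 ]
14 [470.61  72.46]
```

Emit:
arm_command(targets=[[0,-5,0,0],[0,-10,0,0],[0,-15,0,0],[0,-20,-10,0],[0,-25,-20,0],[0,-25,-20,0],[0,-30,-20,0],[0,-30,-10,0],[0,-30,0,0],[0,-30,0,0],[0,-20,0,0],[0,0,0,-0.1],[0,0,0,-0.1],[0,0,0,-0.1],[0,0,0,-0.03],[0,0,0,0],[0,0,0,0]])

```text
t: 15.07
ee_pos: [426.3, -530.8, 262.3]
orientation: [-1.559, 0.227, -0.228]
ft_force: [0.4, 0.3, -2.2]
width: 25.9
```

```bash
python3 - <<'E'
from h import *
go(447,-6,255,jaw=1.28+np.pi/2,vmax=30)
E
```

```text
pos [ 426.28 -530.78  262.35] jaw -0.29 down [ 0. -0. -1.] local [-130.4    7.   508.7] n 17 per row [-7.7  0.4 29.9] F [ 0.39  0.32 -2.19] w 25.9 t 15.07
turn about y 0.0 (or -3.141 ) q6 -0.6212813566836229
```

Emit:
arm_command(targets=[[-4,0,15,0],[-8,0,30,0],[-8,0,30,0],[-8,0,30,0],[-8,0,30,0],[-8,0,30,0],[-8,0,30,0],[-8,0,30,0],[-8,0,30,0],[-8,0,30,0],[-8,0,30,0],[-8,0,30,0],[-8,0,30,0],[-8,0,30,0],[-8,0,30,0],[-8,0,30,0],[-6,0,30,0],[0,0,15,0],[0,0,0,0],[0,0,0,0]])

```text
t: 16.73
ee_pos: [447.2, -4.5, 261.6]
orientation: [-1.559, 0.225, -0.226]
ft_force: [0.9, 0.1, -1.7]
width: 25.4
```

```bash
python3 - <<'E'
from h import *
go(449.6,2.5,60,jaw=1.28+np.pi/2,vmax=30)
im=get_image("scene")
d=cv2.resize(im[240:400,232:432],None,fx=4,fy=4,interpolation=cv2.INTER_CUBIC)
cv2.imwrite("pics/t7.png",d)
E
```

```text
pos [447.16  -4.54 261.65] jaw -0.288 down [ 0. -0. -1.] local [  0.2 201.6   7.5] n 7 per row [ 0.  28.8  1.1] F [ 0.9   0.06 -1.7 ] w 25.4 t 16.73
turn about y 0.003 (or -3.138 ) q6 0.2512237753276567
```

Emit:
arm_command(targets=[[0,15,0,0],[0,30,0,0],[0,35,0,0],[0,35,0,0],[0,35,0,0],[0,30,0,0],[0,15,0,0],[0,5,0,0],[0,0,0,0],[0,0,0,0]])

```text
t: 17.62
ee_pos: [447.7, -5.7, 61.8]
orientation: [-1.559, 0.227, -0.228]
ft_force: [-0.6, 1.0, -2.3]
width: 25.6
```

```bash
python3 - <<'E'
from h import *
go(447.5,-4,40,jaw=1.28+np.pi/2,vmax=30)
im=get_image("scene")
d=cv2.resize(im[250:400,232:382],None,fx=4,fy=4,interpolation=cv2.INTER_CUBIC)
cv2.imwrite("pics/t8.png",d)
E
```

```text
pos [447.69  -5.7   61.77] jaw -0.29 down [ 0. -0. -1.] local [-0.7 21.8  1.6] n 1 per row [-0.7 21.8  1.6] F [-0.57  1.   -2.28] w 25.6 t 17.62
turn about y 0.001 (or -3.141 ) q6 0.2510456351222501
```

View pics/t8.png

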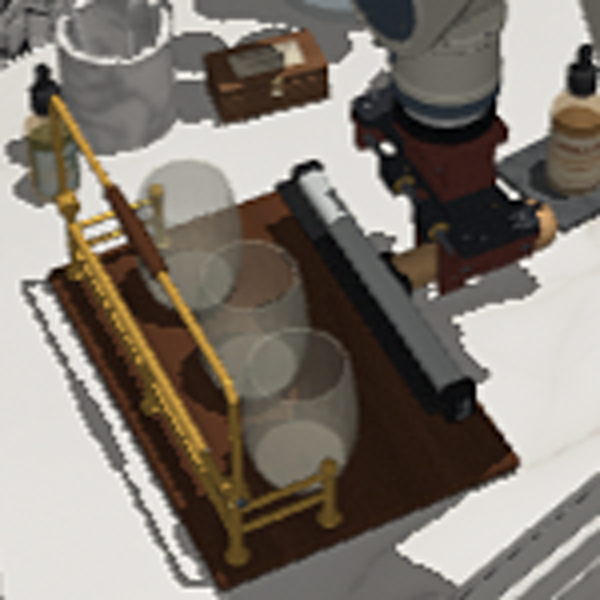

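The head (from (302,292) to (348,351)) hangs parallel to the tray front edge, well in front of the glasses. Before lowering I'll check the edge ends in the tray frame.

```bash
python3 - <<'E'
from h import *
c=lambda u,v:[(u+.5)/4-.5+232,(v+.5)/4-.5+250]
a=1.28;M=np.array([[np.cos(a),np.sin(a)],[-np.sin(a),np.cos(a)]])
for p in (c(281,188),c(446,412)): print(M@(at_z("scene",p,59.5)[:2]-[488.1,130.9]))
print("TCP in tray",M@(np.array(get_obs()["ee_pos"])[:2]-[488.1,130.9]))
E
```

```text
[ -69.65 -125.73]
[-76.87 131.39]
TCP in tray [-142.19   -0.83]
```

Emit:
arm_command(targets=[[0,10,0,0],[0,8,0,0],[0,3,0,0],[0,0,0,0],[0,0,0,0]])

```text
t: 18.08
ee_pos: [446.9, -4.9, 40.0]
orientation: [-1.559, 0.227, -0.226]
ft_force: [-0.8, 0.6, -2.1]
width: 25.8
```

Emit:
arm_command(targets=[[0,0,4,0],[0,0,6,0],[0,0,6,0],[0,0,6,0],[0,0,5,0],[0,0,4,0],[0,0,4,0],[0,0,4,0],[0,0,4,0],[0,0,4,0],[0,0,4,0],[0,0,4,0],[0,0,4,0],[0,0,3,0],[0,0,3,0],[0,0,3,0],[0,0,0,0]])

```text
t: 19.5
ee_pos: [466.8, 60.7, 40.2]
orientation: [-1.559, 0.226, -0.227]
ft_force: [0.4, -0.1, -3.4]
width: 25.7
```

```bash
cat >> h.py <<'E'
def st():
    o=get_obs();a=1.28;M=np.array([[np.cos(a),np.sin(a)],[-np.sin(a),np.cos(a)]])
    print("TCP tray",M@(np.array(o["ee_pos"])[:2]-[488.1,130.9]),"z",o["ee_pos"][2],"F tray",M@np.array(o["ft_force"])[:2],o["ft_force"][2],"Mom",np.array(o["moment"]),"t",o["t"])
E
python3 -c "from h import *;st()"
```

```text
TCP tray [-73.32   0.32] z 40.17776890714541 F tray [ 0.02 -0.39] -3.3664168940027084 Mom [-0.1  -0.03  0.06] t 19.5
```

Emit:
arm_command(targets=[[0,0,2,0],[0,0,2,0],[0,0,2,0],[0,0,2,0],[0,0,1.5,0]])

```text
t: 19.92
ee_pos: [468.4, 67.4, 40.1]
orientation: [-1.562, 0.227, -0.224]
ft_force: [-2.0, -30.5, 2.7]
width: 25.7
```

```bash
python3 - <<'E'
from h import *
st()
im=get_image("scene")
d=cv2.resize(im[260:390,235:355],None,fx=4.6,fy=4.6,interpolation=cv2.INTER_CUBIC)
cv2.imwrite("pics/t9.png",d)
a=1.28;M=np.array([[np.cos(a),np.sin(a)],[-np.sin(a),np.cos(a)]])
for s in tip_of("scene","tumbler_0")[:3]:print(round(s["conf"],2),M@(at_z("scene",s["at"],16)[:2]-[488.1,130.9]))
E
```

```text
TCP tray [-66.43   0.66] z 40.11902975811659 F tray [-29.8   -6.86] 2.744530008749425 Mom [-4.77  0.2  -0.13] t 19.9167
0.85 [  49.35 -109.06]
0.64 [55.49 97.32]
0.58 [49.61 -5.23]
```

View pics/t9.png

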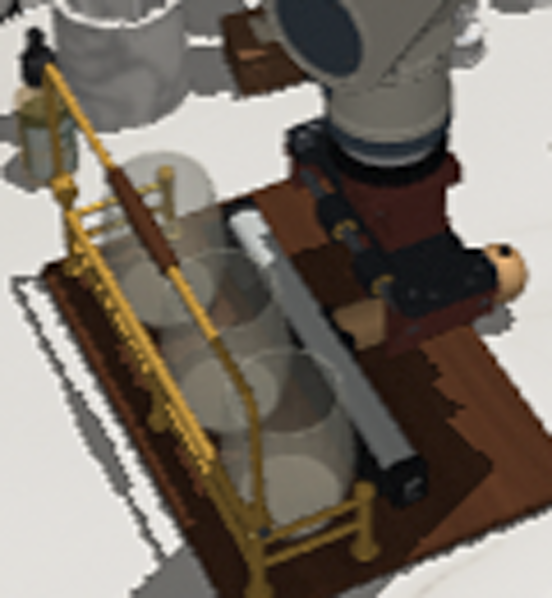

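Emit:
arm_command(targets=[[0,0,-1,0],[0,0,-1,0],[0,0,0,0]])

```text
t: 20.27
ee_pos: [468.3, 67.0, 40.1]
orientation: [-1.559, 0.228, -0.227]
ft_force: [-0.9, -6.7, -1.9]
width: 26.0
```

```bash
cat > rim.py <<'E'
from h import *
st()
im=get_image("scene");g=cv2.GaussianBlur(cv2.cvtColor(im,cv2.COLOR_BGR2GRAY).astype(np.float32),(0,0),.7)
gx,gy=cv2.Sobel(g,cv2.CV_32F,1,0),cv2.Sobel(g,cv2.CV_32F,0,1)
a=1.28;C=np.array([[np.cos(a),-np.sin(a)],[np.sin(a),np.cos(a)]]);th=np.linspace(0,2*np.pi,72,endpoint=False)
cm=camera_model("scene");Rm=rot(cm["orientation"]);K=np.array(cm["mtx"])
def pj(X):
    v=(X-cm["position"])@Rm;v=v*[1,-1,-1];u=v@K.T;return (u[:,:2]/u[:,2:]).astype(np.float32)
def score(x,y,r=36,z=122):
    w=np.array([488.1,130.9])+C@[x,y]
    p=pj(np.c_[w[0]+r*np.cos(th),w[1]+r*np.sin(th),np.full(72,z)]);q=pj(np.c_[w[0]+(r+1)*np.cos(th),w[1]+(r+1)*np.sin(th),np.full(72,z)])
    n=q-p;n/=np.linalg.norm(n,axis=1)[:,None]
    s=lambda A:cv2.remap(A,p[:,:1].copy(),p[:,1:].copy(),cv2.INTER_LINEAR)[:,0]
    return np.minimum(np.abs(s(gx)*n[:,0]+s(gy)*n[:,1]),40).mean()
for y0 in(-98,0,95):
    G=[(score(x,y),x,y) for x in np.arange(20,75,1.5) for y in np.arange(y0-16,y0+17,2)]
    G.sort(reverse=True);print([tuple(np.round(k,1)) for k in G[:5]])
E
python3 rim.py
```

```text
TCP tray [-66.87   0.61] z 40.112378424728604 F tray [-6.69 -1.11] -1.926626896980459 Mom [-1.29  0.17 -0.02] t 20.2667
[(np.float64(38.6), np.float64(47.0), np.float64(-98.0)), (np.float64(38.3), np.float64(47.0), np.float64(-100.0)), (np.float64(38.1), np.float64(48.5), np.float64(-100.0)), (np.float64(37.8), np.float64(47.0), np.float64(-96.0)), (np.float64(37.7), np.float64(48.5), np.float64(-98.0))]
[(np.float64(33.6), np.float64(38.0), np.float64(-6.0)), (np.float64(33.6), np.float64(39.5), np.float64(-8.0)), (np.float64(33.5), np.float64(36.5), np.float64(-8.0)), (np.float64(33.5), np.float64(38.0), np.float64(-8.0)), (np.float64(33.4), np.float64(38.0), np.float64(-10.0))]
[(np.float64(31.7), np.float64(47.0), np.float64(91.0)), (np.float64(31.7), np.float64(53.0), np.float64(91.0)), (np.float64(31.6), np.float64(45.5), np.float64(91.0)), (np.float64(31.5), np.float64(54.5), np.float64(91.0)), (np.float64(31.1), np.float64(53.0), np.float64(93.0))]
```

Emit:
arm_command(targets=[[0,0,-2,0],[0,0,-3,0],[0,0,-5,0],[0,0,0,0],[0,0,0,0]])

```text
t: 20.73
ee_pos: [465.8, 57.7, 40.2]
orientation: [-1.559, 0.227, -0.227]
ft_force: [-0.2, -0.1, -3.3]
width: 25.6
```

```bash
cat >> rim.py <<'E'
for r,z in((36,122),(29,18)):
  for y0 in(-100,-5,93):
    xs=np.arange(20,70,2);print(r,y0,[(int(x),int(max(score(x,y,r,z) for y in np.arange(y0-5,y0+6,2.5)))) for x in xs])
for s in tip_of("scene","tumbler_0")[:3]:print(round(s["conf"],2),C.T@(at_z("scene",s["at"],16)[:2]-[488.1,130.9]))
cv2.imwrite("pics/full.png",im)
E
sed -i 's/np.minimum(\(.*\),40)/np.minimum(\1,80)/' rim.py; python3 rim.py
```

```text
TCP tray [-76.54   0.33] z 40.2210748048368 F tray [-0.11  0.13] -3.302355116314555 Mom [-0.12 -0.04 -0.  ] t 20.7333
[(np.float64(71.9), np.float64(48.5), np.float64(-100.0)), (np.float64(71.3), np.float64(48.5), np.float64(-98.0)), (np.float64(70.6), np.float64(51.5), np.float64(-98.0)), (np.float64(70.4), np.float64(47.0), np.float64(-98.0)), (np.float64(70.3), np.float64(53.0), np.float64(-98.0))]
[(np.float64(55.3), np.float64(26.0), np.float64(14.0)), (np.float64(55.3), np.float64(26.0), np.float64(16.0)), (np.float64(55.3), np.float64(24.5), np.float64(14.0)), (np.float64(55.2), np.float64(24.5), np.float64(12.0)), (np.float64(54.2), np.float64(27.5), np.float64(12.0))]
[(np.float64(53.1), np.float64(45.5), np.float64(91.0)), (np.float64(52.7), np.float64(45.5), np.float64(93.0)), (np.float64(52.5), np.float64(47.0), np.float64(91.0)), (np.float64(52.3), np.float64(44.0), np.float64(93.0)), (np.float64(52.1), np.float64(44.0), np.float64(91.0))]
36 -100 [(20, 37), (22, 36), (24, 40), (26, 43), (28, 45), (30, 47), (32, 48), (34, 47), (36, 42), (38, 45), (40, 48), (42, 50), (44,
[... 774 characters left out ...]
50), (46, 55), (48, 55), (50, 49), (52, 49), (54, 53), (56, 58), (58, 63), (60, 65), (62, 61), (64, 56), (66, 61), (68, 58)]
29 -5 [(20, 34), (22, 31), (24, 30), (26, 27), (28, 25), (30, 26), (32, 28), (34, 30), (36, 32), (38, 37), (40, 42), (42, 49), (44, 55), (46, 59), (48, 56), (50, 47), (52, 48), (54, 56), (56, 63), (58, 67), (60, 65), (62, 63), (64, 57), (66, 52), (68, 57)]
29 93 [(20, 35), (22, 38), (24, 38), (26, 39), (28, 41), (30, 48), (32, 53), (34, 58), (36, 58), (38, 58), (40, 64), (42, 65), (44, 64), (46, 59), (48, 57), (50, 48), (52, 43), (54, 37), (56, 33), (58, 30), (60, 35), (62, 40), (64, 43), (66, 43), (68, 40)]
0.96 [43.46 -0.8 ]
0.85 [ 57.77 104.88]
0.8 [  54.72 -101.94]
```

Emit:
arm_command(targets=[[0,0,0,0.03],[0,0,3,0],[0,0,2,0],[0,0,1,0],[0,0,1,0],[0,0,0,0]])

```text
t: 21.33
ee_pos: [468.0, 64.5, 40.2]
orientation: [-1.557, 0.249, -0.249]
ft_force: [-0.2, -2.1, -2.2]
width: 26.0
```

```bash
python3 -c "from h import *;st()"
```

```text
TCP tray [-69.39   0.22] z 40.15525177728612 F tray [-2.05 -0.36] -2.1853235151990194 Mom [-0.35  0.02  0.16] t 21.3333
```

Emit:
arm_command(targets=[[0,0,1,0],[0,0,0,0]])

```text
t: 21.5
ee_pos: [468.1, 65.0, 40.1]
orientation: [-1.557, 0.249, -0.249]
ft_force: [-0.8, -4.8, -2.4]
width: 25.9
```

```bash
python3 -c "from h import *;st()"
```

```text
TCP tray [-68.87   0.32] z 40.13547957552973 F tray [-4.85 -0.58] -2.3506389878976535 Mom [-0.9   0.05  0.4 ] t 21.5
```

Emit:
arm_command(targets=[[0,0,1,0],[0,0,1,0],[0,0,0,0]])

```text
t: 21.75
ee_pos: [468.7, 66.3, 40.2]
orientation: [-1.558, 0.249, -0.248]
ft_force: [0.2, -10.5, -0.7]
width: 26.0
```

```bash
python3 -c "from h import *;st()"
```

```text
TCP tray [-67.41   0.08] z 40.15908544433373 F tray [-10.01  -3.25] -0.7016097364087295 Mom [-1.64  0.09  0.68] t 21.75
```

Emit:
arm_command(targets=[[0,0,-4,0],[0,0,-3,-0.03],[0,0,0,-0.03],[0,0,2,0],[0,0,1,0],[0,0,1,0],[0,0,1,0],[0,0,0,0]])

```text
t: 22.42
ee_pos: [467.6, 65.3, 40.1]
orientation: [-1.561, 0.205, -0.204]
ft_force: [-1.1, -6.5, -0.7]
width: 26.0
```

```bash
python3 -c "from h import *;st()"
```

```text
TCP tray [-68.72   0.81] z 40.12521559912061 F tray [-6.56 -0.85] -0.7048148041540594 Mom [-1.   -0.01 -0.66] t 22.4167
```

Both outer glasses stop firmly at the symmetric positions and the straight push loads evenly, so all three are home. I'll back off, lift and return the squeegee.

Emit:
arm_command(targets=[[0,0,-3,0.03],[0,0,-8,0],[0,0,-15,0],[0,0,-20,0],[0,0,-20,0],[0,-10,-10,0],[0,-25,0,0],[0,-35,0,0],[0,-35,0,0],[0,-35,0,0],[0,-35,0,0],[0,-30,0,0],[0,-15,0,0],[0,0,0,0],[0,0,0,0]])

```text
t: 23.67
ee_pos: [446.4, -7.5, 261.0]
orientation: [-1.559, 0.225, -0.229]
ft_force: [-0.1, -0.5, -2.9]
width: 25.6
```

```bash
python3 -c "
from h import *;st();go(426,-531,260,jaw=1.28+np.pi/2,vmax=30)"
```

```text
TCP tray [-144.5     0.23] z 260.95023409763206 F tray [-0.48 -0.02] -2.9475404040556006 Mom [-0.11 -0.03  0.04] t 23.6667
pos [446.45  -7.47 260.95] jaw -0.289 down [ 0. -0. -1.] local [ 129.6    0.9 -507.6] n 17 per row [  7.6   0.1 -29.9] F [-0.12 -0.46 -2.95] w 25.6 t 23.67
turn about y 0.002 (or -3.14 ) q6 0.24567621955716787
```

Emit:
arm_command(targets=[[4,0,-15,0],[8,0,-30,0],[8,0,-30,0],[8,0,-30,0],[8,0,-30,0],[8,0,-30,0],[8,0,-30,0],[8,0,-30,0],[8,0,-30,0],[8,0,-30,0],[8,0,-30,0],[8,0,-30,0],[8,0,-30,0],[8,0,-30,0],[8,0,-30,0],[8,0,-30,0],[6,0,-30,0],[0,0,-14,0],[0,0,0,0.1],[0,0,0,0.1]])

```text
t: 25.33
ee_pos: [424.6, -532.2, 257.2]
orientation: [-1.533, 0.391, -0.385]
ft_force: [0.7, 0.4, -2.6]
width: 26.1
```

Emit:
arm_command(targets=[[0,0,0,0.1],[0,0,0,0.03],[0,0,0,0],[0,0,0,0]])

```text
t: 25.67
ee_pos: [425.5, -531.3, 258.4]
orientation: [-1.514, 0.485, -0.481]
ft_force: [-0.8, 0.1, -2.3]
width: 25.7
```

```bash
python3 -c "
from h import *;go(470,-470,31,jaw=.95+np.pi/2,vmax=30)"
```

```text
pos [ 425.48 -531.3   258.39] jaw -0.618 down [-0.  0. -1.] local [  1.5 227.5  75.5] n 8 per row [ 0.2 28.4  9.4] F [-0.85  0.11 -2.25] w 25.7 t 25.67
turn about y 0.003 (or -3.138 ) q6 -0.295591387981136
```

Emit:
arm_command(targets=[[0,15,0,0],[0,30,0,0],[0,35,5,0],[0,30,15,0],[0,30,20,0],[0,25,20,0],[0,25,10,0],[0,18,6,0],[0,12,0,0],[0,7,0,0],[0,0,0,0],[0,3,0,0],[0,3,0,0],[0,2,0,0],[0,0,0,0]])

```text
t: 26.92
ee_pos: [470.1, -470.9, 25.6]
orientation: [-1.516, 0.484, -0.486]
ft_force: [-0.9, 0.5, -2.9]
width: 25.7
```

Emit:
arm_command(targets=[[0,2,0,0],[0,1.5,0,0],[0,0,0,0]])

```text
t: 27.17
ee_pos: [470.0, -470.4, 21.6]
orientation: [-1.516, 0.485, -0.485]
ft_force: [-0.2, 0.5, -3.1]
width: 25.8
```

Emit:
arm_command(targets=[[0,1,0,0],[0,0,0,0]])

```text
t: 27.33
ee_pos: [470.1, -470.5, 21.1]
orientation: [-1.516, 0.485, -0.485]
ft_force: [-1.1, 0.9, 1.5]
width: 26.2
```

Emit:
arm_command(targets=[[0,0,0,0],[0,0,0,0],[0,0,0,0],[0,0,0,0],[0,0,0,0],[0,0,0,0],[0,0,0,0],[0,-10,0,0],[0,-25,0,0],[0,-35,0,0],[0,-35,0,0],[0,-35,0,0],[0,-35,0,0],[0,-35,0,0],[0,-25,0,0],[0,-10,0,0],[0,0,0,0]], gripper=100)

```text
t: 28.75
ee_pos: [471.0, -471.4, 269.2]
orientation: [-1.519, 0.481, -0.489]
ft_force: [0.4, -0.1, -0.8]
width: 87.6
```

```bash
python3 - <<'E'
from h import *
a=1.28;u=np.array([np.cos(a),np.sin(a)])
go(*(np.array([488.1,130.9])+u*130),265,jaw=1.28+np.pi/2,vmax=38)
print([(s["at"],s["conf"],at_z("scene",s["at"],0)) for s in tip_of("scene","squeegee")[:1]])
E
```

```text
pos [ 471.   -471.41  269.24] jaw -0.619 down [ 0. -0. -1.] local [-377.5    1.4  623.5] n 17 per row [-22.2   0.1  36.7] F [ 0.42 -0.08 -0.78] w 87.6 t 28.75
turn about y -0.328 (or 2.813 ) q6 -0.18469335350674632
[([317.4, 332.7], 0.89, array([484.31,  59.8 ,   0.  ]))]
```

Emit:
arm_command(targets=[[-10,0,16,0],[-19,0,31,0],[-19,0,31,0],[-19,0,31,0],[-19,0,31,0],[-19,0,31,0],[-19,0,31,0],[-19,0,31,0],[-19,0,31,0],[-19,0,31,0],[-19,0,31,0],[-19,0,31,0],[-19,0,31,0],[-19,0,31,0],[-19,0,31,0],[-19,0,31,0],[-19,0,31,0],[-19,0,31,0],[-19,0,31,0],[-19,0,31,0]], gripper=0)

```text
t: 30.47
ee_pos: [517.4, 238.9, 262.9]
orientation: [-1.519, 0.488, -0.482]
ft_force: [0.2, 0.9, -0.3]
width: 0.2
```

Emit:
arm_command(targets=[[-8,0,25,-0.11],[0,0,10,-0.11],[0,0,0,-0.11],[0,0,0,0],[0,0,0,0]])

```text
t: 30.88
ee_pos: [530.7, 270.8, 263.3]
orientation: [-1.561, 0.232, -0.227]
ft_force: [-0.4, -0.6, 0.1]
width: 0.6
```

```bash
python3 - <<'E'
from h import *
st();a=1.28;u=np.array([np.cos(a),np.sin(a)])
go(*(np.array([488.1,130.9])+u*130),200,jaw=1.28+np.pi/2,vmax=38)
E
```

```text
TCP tray [146.25  -0.65] z 263.2713330299232 F tray [-0.65  0.19] 0.07363949650776028 Mom [-0.04 -0.1   0.06] t 30.8833
pos [530.66 270.83 263.27] jaw -0.292 down [-0. -0. -1.] local [ -0.4  63.3 -16.1] n 2 per row [-0.2 31.7 -8. ] F [-0.37 -0.57  0.07] w 0.6 t 30.88
turn about y -0.001 (or 3.14 ) q6 0.743949608184145
```

Emit:
arm_command(targets=[[0,20,0,0],[0,30,0,0],[0,10,0,0],[0,0,-10,0],[0,0,-12,0],[0,0,-8,0],[0,0,-6,0],[0,0,-6,0],[0,0,-6,0],[0,1,-6,0],[0,1,-6,0],[0,2,-6,0],[0,2,-6,0],[0,2,-6,0],[0,0,0,0]])

```text
t: 32.13
ee_pos: [508.9, 195.3, 197.0]
orientation: [-1.56, 0.228, -0.226]
ft_force: [-0.2, -0.5, -0.7]
width: 0.6
```

```bash
cat > bar.py <<'E'
from h import *
st();a=1.28;C=np.array([[np.cos(a),-np.sin(a)],[np.sin(a),np.cos(a)]])
s=silhouettes("scene","bar")[:1];p=tip_of("scene","bar_grip")[:2]
print([(x["at"],round(x["conf"],2)) for x in s+p])
for q in np.arange(-.1,1.6,.1): print(round(q,1),[proj("scene",np.r_[np.array([488.1,130.9])+C@[99-4-108*np.cos(q),y],91+108*np.sin(q)]).round(0) for y in(0,150,-150)],end=";")
if s: q=cv2.convexHull(np.argwhere(s[0]["pixels"])[:,::-1].astype(np.int32));print(cv2.approxPolyDP(q,2,True).reshape(-1,2).tolist())
E
python3 bar.py
```

```text
TCP tray [67.64 -1.42] z 196.9953940690216 F tray [-0.56  0.07] -0.7282684097131332 Mom [-0.05  0.05 -0.03] t 32.1333
[([272.8, 319.5], 0.8), ([261.5, 305.8], 0.86)]
-0.1 [array([303., 325.]), array([326., 361.]), array([282., 293.])];0.0 [array([303., 322.]), array([326., 358.]), array([282., 290.])];0.1 [array([302., 320.]), array([326., 356.]), array([281., 288.])];0.2 [array([302., 317.]), array([326., 353.]), array([281., 285.])];0.3 [array([301., 315.]), array([325., 351.]), array([280., 283.])];0.4 [array([300., 313.]), array([323., 349.]), array([279., 281.])];0.5 [array([298., 311.]), array([322., 347.]), array([277., 279.])];0.6 [array([296., 310.]), array([320., 346.]), array([275., 278.])];0.7 [array([294., 308.]), array([318., 345.]), array([273., 276.])];0.8 [array([292., 307.]), array([315., 344.]), array([271., 275.])];0.9 [array([289., 306.]), array([313., 343.]), array([268., 274.])];1.0 [array([286., 306.]), array([309., 342.]), array([265., 273.])];1.1 [array([283., 305.]), array([306., 342.]), array([262., 273.])];1.2 [array([279., 305.]), array([303., 342.]), array([259., 273.])];1.3 [array([276., 306.]), array([299., 343.]), array([256., 273.])];1.4 [array([272., 306.]), array([295., 344.]), array([252., 274.])];1.5 [array([269., 307.]), array([292., 345.]), array([249., 274.])];[[292, 376], [289, 375], [246, 297], [245, 274], [288, 343]]
```

```bash
sed -i 's/^st();/im=get_image("scene");st();/' bar.py; python3 bar.py | grep -v "^-0.1"|head; python3 -c "
from h import *
print([(s['at'],s['conf'],at_z('scene',s['at'],0)) for s in tip_of('scene','squeegee')[:1]])
print(tip_of('scene','tumbler_0')[:3])"
```

```text
TCP tray [68.78 -1.63] z 197.437546469222 F tray [-0.35 -0.02] -0.24612598924699408 Mom [-0.02 -0.05 -0.02] t 32.2833
[([300.4, 333.9], 0.61), ([281.4, 303.1], 0.87), ([264.1, 332.6], 0.63)]
[]
[{'at': [297.1, 369.0], 'conf': 0.89}, {'at': [286.4, 346.4], 'conf': 0.83}, {'at': [270.7, 324.0], 'conf': 0.65}]
```

The bar is following: its grip shows at (281,303), so q is about 1.15. The earlier reading came from a stale picture. I'll keep going along the arc.

Emit:
arm_command(targets=[[0,3,-6,0],[0,3,-6,0],[0,4,-6,0],[0,4,-6,0],[0,5,-5,0],[0,5,-5,0],[0,5,-5,0],[0,0,0,0]])

```text
t: 33.15
ee_pos: [497.4, 158.0, 167.4]
orientation: [-1.56, 0.229, -0.226]
ft_force: [-0.0, -0.4, -1.1]
width: 0.1
```

```bash
python3 bar.py | head -3|cut -c1-200
```

```text
TCP tray [29.08 -1.3 ] z 167.8572233945828 F tray [-0.2   0.48] 0.08668279997878851 Mom [ 0.01 -0.07 -0.05] t 33.2
[([313.5, 338.2], 0.51), ([293.0, 305.6], 0.62)]
-0.1 [array([303., 325.]), array([326., 361.]), array([282., 293.])];0.0 [array([303., 322.]), array([326., 358.]), array([282., 290.])];0.1 [array([302., 320.]), array([326., 356.]), array([281., 288
```

Emit:
arm_command(targets=[[0,0,6,0],[0,-15,2,0],[0,-25,0,0],[0,-15,0,0],[0,0,-10,0],[0,0,-12,0],[0,0,-7,0],[0,0,0,0],[0,10,0,0],[0,10,0,0],[0,10,0,0],[0,8,-1,0],[0,8,-2,0],[0,8,-2,0],[0,0,0,0]])

```text
t: 34.55
ee_pos: [489.9, 133.7, 167.7]
orientation: [-1.56, 0.229, -0.225]
ft_force: [-0.5, -0.1, 0.2]
width: 0.3
```

```bash
python3 bar.py | head -3|cut -c1-200
```

```text
TCP tray [ 3.63 -1.34] z 168.56705798433777 F tray [ 0.65 -0.25] -0.5356084122574417 Mom [-0.04 -0.03  0.01] t 34.6
[([336.4, 257.0], 0.66), ([332.0, 269.1], 0.7), ([296.2, 311.6], 0.56)]
-0.1 [array([303., 325.]), array([326., 361.]), array([282., 293.])];0.0 [array([303., 322.]), array([326., 358.]), array([282., 290.])];0.1 [array([302., 320.]), array([326., 356.]), array([281., 288
```

Emit:
arm_command(targets=[[0,7,-3,0],[0,7,-3,0],[0,7,-3,0],[0,7,-3,0],[0,6,-2,0],[0,6,-2,0],[0,5,-2,0],[0,3,0,0],[0,0,0,0]])

```text
t: 35.45
ee_pos: [485.4, 116.7, 120.9]
orientation: [-1.559, 0.228, -0.226]
ft_force: [-0.5, 0.2, -0.5]
width: 0.4
```

```bash
python3 bar.py | head -3|cut -c1-300
```

```text
TCP tray [-14.15  -1.73] z 121.27257337105716 F tray [-0.62  0.25] -0.011212737623706712 Mom [ 0.   -0.01  0.01] t 35.5
[([305.8, 329.0], 0.77), ([300.5, 320.5], 0.8)]
-0.1 [array([303., 325.]), array([326., 361.]), array([282., 293.])];0.0 [array([303., 322.]), array([326., 358.]), array([282., 290.])];0.1 [array([302., 320.]), array([326., 356.]), array([281., 288.])];0.2 [array([302., 317.]), array([326., 353.]), array([281., 285.])];0.3 [array([301., 315.]), a
```

Tips are at 104, with a few mm still to go. I'll press until it is firm.

Emit:
arm_command(targets=[[0,2,0,0],[0,2,0,0],[0,2,0,0],[0,0,0,0]])

```text
t: 35.93
ee_pos: [486.3, 117.0, 115.9]
orientation: [-1.559, 0.226, -0.227]
ft_force: [-0.5, -1.1, 4.8]
width: 0.8
```

Emit:
arm_command(targets=[[0,2,0,0],[0,0,0,0]])

```text
t: 36.1
ee_pos: [486.4, 117.1, 115.4]
orientation: [-1.559, 0.226, -0.227]
ft_force: [-6.5, -2.5, 22.7]
width: 0.7
```

A firm stop with the tips at 98 mm, the height expected for fully down. I'll retreat clear and take the last view.

Emit:
arm_command(targets=[[0,-2,0,0],[0,-10,0,0],[0,-25,0,0],[0,-35,0,0],[0,-35,0,0],[0,-35,0,0],[0,-15,-10,0],[0,0,-25,0],[0,0,-35,0],[0,0,-35,0],[0,0,-35,0],[10,0,-35,0],[10,0,-35,0],[10,0,-35,0],[10,0,-35,0],[5,0,-20,0],[0,0,0,0],[0,0,0,0]])

```text
t: 37.6
ee_pos: [443.2, -184.0, 270.8]
orientation: [-1.558, 0.229, -0.229]
ft_force: [0.1, 0.1, 0.0]
width: 0.6
```

```bash
python3 bar.py | head -2|cut -c1-300; python3 - <<'E'
from h import *
im=get_image("scene")
d=cv2.resize(im[228:392,225:475],None,fx=3.2,fy=3.2,interpolation=cv2.INTER_CUBIC)
cv2.imwrite("pics/fin.png",d)
a=1.28;M=np.array([[np.cos(a),np.sin(a)],[-np.sin(a),np.cos(a)]])
for s in tip_of("scene","tumbler_0")[:3]:print(round(s["conf"],2),M@(at_z("scene",s["at"],16)[:2]-[488.1,130.9]))
E
```

```text
TCP tray [-313.69  -47.05] z 270.696668093587 F tray [-0.11 -0.52] -0.018483740643848563 Mom [-0.05 -0.05 -0.03] t 37.65
[([300.8, 325.7], 0.58), ([302.6, 320.7], 0.83)]
0.93 [53.53 95.13]
0.8 [ 53.22 -98.38]
0.76 [57.36 -3.11]
```

View pics/fin.png

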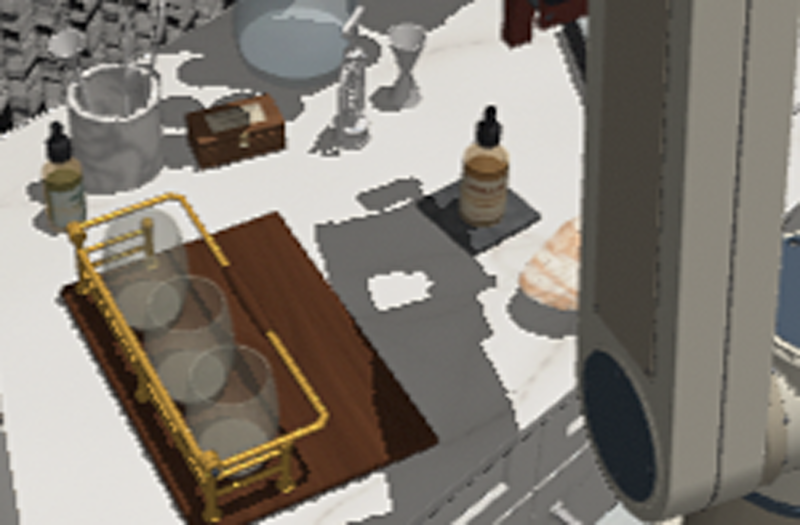

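The last view shows the bar level in front of the row, from (279,289) to (326,357), against a prediction of (282,290) to (326,358) for fully down. The three glasses are upright in a straight row against the rail, and the bitters bottle stands on the coaster.

```bash
python3 -c "
from workcell import *
print(get_obs()['qvel'].round(3)); print(close_job())"
```

```text
[-0.     0.    -0.004 -0.002 -0.    -0.002]
the job is handed in; nothing more can be done
None
```

I did the job in the order asked and handed it in at about 38 s.

- **Bitters:** The bottle stands upright on the slate coaster, confirmed in the last picture.
- **Glasses:** I pushed all three back with the rubber edge about 23 mm above the board. The straight push reached 30 N with almost no twist. Pushes angled slightly to each side stopped against the two outer glasses at matching positions, so the row is against the rail. The last network readings put the glasses at tray x = 53.5, 57.4 and 53.2 mm, which is straight within their noise.
- **Squeegee:** It is flat on the worktop, about 5 mm from where it started. I confirmed contact by force when setting it down. The arm hid most of it in the last picture, so I did not see it again after release.
- **Bar:** It is fully down. It stopped firmly at about 23 N with the fingertips at 98 mm, and in the last picture it lies within about 3 px of the predicted position.

Some checks failed or disagreed:

- **Top camera:** It showed only grey, so everything was measured from the scene camera.
- **Push depth:** The glasses stopped about 7 mm sooner than my tray fit predicted, probably because the fit was off.
- **Rim fit:** An image fit of the glass rims, made during the push, put the middle one 9 mm forward. It was not repeatable, and the contact checks and final readings did not support it.

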